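# Balance a flatbread paddle and mark the spot with its hanging clip

### The arm

A 6-joint arm with a two-finger parallel gripper is mounted at the origin on the work surface. World frame = base frame: x ahead of the robot, y to its left, z up, the work surface at z = 0. Lengths are in m, angles in degrees, forces in N, time in s.
With the tool pointing down it reaches from about 0.35 to 0.875 m from the base axis. Payload 4.2 kg.
Tool frame: the origin (TCP) lies at the very end of the fingers, on their centre line; the grasp point (between the pads) lies 19 mm behind it; y points along the fingers, z is the direction in which the jaws open and shut, and the axes are right-handed (so a half turn about y gives the same grasp; the last joint's range is limited). The gripper opens to 87 mm and grips with 3 to 60 N. Pads are 19 mm wide; open, the fingers measure 117 mm over their backs; the gripper's body (75 mm by 190 mm) begins 51 mm behind the grasp point.
Start: joints at [90.905, 22.042, 0.453, 0, -68.411, -14.817], TCP at [0.15, 0.607, 0.223] pointing down, gripper open.
Joint ranges: [-179.83, 179.83], [-69.29, 118.12], [-61.27, 80.66], [-181.25, 117.63], [-171.15, -9.14], [-177.46, 177.46]. Speed limits (degrees/s): [159.86, 159.86, 180, 180, 180, 180].

### API

Orientations are given as a 3x3 rotation matrix whose columns are the frame's x, y, z axes.
In Python, from station import r, eyes gives the robot as it stands.
- The arm moves only by the tool play_rows, never from a script. Its argument "deltas" is one flat list of numbers, 5 for each row, row after row: the closure in counts, from 0 (fully open) to 255 (shut), then the shift along the tool's x, y, z in mm, then the turn about the tool's y in rad. In form: [claw, tx, ty, tz, roll, claw, tx, ty, tz, roll, ...]. A call has exactly 10 rows; each row shifts and turns the commanded pose from where the row before left it, along the tool's axes as they then stand; what a row does not reach is not made up. A row lasts 1/10 s, in which the tool goes at most 50 mm and 8.59 degrees, less where a joint would pass 70% of its speed; a pose out of reach is approached as far as the arm can. A call is refused whole if a number of a shift passes 50 or a number of a turn 0.15, either way. A call with a gripper value outside its range is refused whole. The fingers move at their own pace and stop on an object; the grip force is fixed at half the most. Time passes only in rows, so rows that do not move let the fingers close, or fill a call up. It gives the time, the measured TCP pose, the force and the opening at its end, in the units of the state.
- r.sense(): the state, without advancing time (a new reading comes with each control period).
- eyes.capture(name): name is "side" or "top"; returns a dict with "img" (420x560x3 uint8, blue, green, red), "vfov" (degrees; the focal length in pixels is half the picture's height over the tangent of half this angle, whatever the lens; pixels are square), "cx", "cy" (the principal point, pixels), "distortion" ([k1, k2, p1, p2, k3] as OpenCV has them; the pictures are not rectified), "R" (3x3) and "t" (3): a world point X has camera coordinates R X + t. Camera axes: x right, y down, z forward; pixel columns grow to the right and rows downward; lengths in m; the calibration is good to about 2 mm. A picture is of the moment at which its call begins. There is no depth.
- r.finish_job(): hands the job in, once; it reports no verdict.
The state is a dict: "time_s": time; "joints": joint angles; "joint_velocities": joint speeds; "effort": joint torques, N m; "tcp_pos": TCP position; "ee_rot": TCP orientation; "wrist_force": force on the tool from outside, world axes, zero at the start; "moment": the same for the moment, N m; "gripper_width": opening from 0.0 (shut) to 1.0 (fully open).
Only numpy, scipy, OpenCV 4.12 (cv2) and the standard library are available. Lean on these libraries where they do the work, as an engineer would, in place of code of your own. Each camera call takes 0.05 s, during which the arm holds its last target.

### The job

The flatbread paddle should hang level from its clip, so find its balance point: without lifting it off the stand, gently slide it lengthwise across the brass ridge until its blade end tips up off the rest and the paddle stays balanced level on the ridge alone when let go. Then mark the spot by setting the red hanging clip astride the handle right above the middle of the ridge, and leave the paddle balanced there. Do not press hard on the ridge, and leave the tubs and the scraper where they are.

Things in the scene. Friction and masses are not known exactly. Their poses are not given: they have to be found in the camera images.
- stand: Fixed balance stand: blue base 80 x 340 x 12 mm, long side along its y; origin at the centre of the base's underside, on the work surface; z up. In its middle a brass ridge with brass cheeks (see ridge_top), at y=+140 and y=-140 mm black rests whose tops are 60 mm above the work surface, 10 mm lower than the ridge.
- ridge_top (a point): Middle of the brass ridge's flat top, 70 mm above the work surface. The flat, edged with two firm rubber strips, is 24 mm long along the stand's y; the paddle balances on it only while its centre of mass is over this flat. Cheeks 10 mm thick on both sides, 27 mm apart, 60 mm long, 8 mm higher than the flat, keep the handle along the stand's y.
- paddle: Loose flatbread paddle on the stand, along the stand's y. Wooden handle 24 wide (x), 22 high (z), 360 mm long, from y=-210 to +150 mm of its own frame, then the steel blade. Origin on the underside's centre line; y points to the blade, z up. Starts on ridge and +y rest, blade about 0.08 rad down; level when balanced; tips onto the -y rest if slid too far. Slides under a push of 1 to 6 N.
- blade_end (a point): Centre of the blade's end edge (paddle y=+240 mm, 2.5 mm above its underside). Blade 70 wide, 90 long, 5 mm thick, flush underneath. The edge can be pushed, towards the stand's -y, but a finger leaning on it keeps the paddle from tipping by friction: back off some mm and wait about a second: rocking dies out within a second or two.
- handle_mid (a point): On the handle's top (paddle y=+50 mm, 22 mm above the underside), a first guess of the balance point: handle 0.3 kg and blade 0.12 to 0.25 kg, unknown, put the true one between paddle y=+30 and +75 mm. At the start it is on the +y side of the ridge, so the paddle must be slid 20 to 120 mm towards the stand's -y.
- clip: Loose red hanging clip, 40 g, standing on its two legs. Top plate 40 (x) x 28 (y) x 5 mm; legs 9 mm deep, 5 mm thick along its -x and +x sides, 30 mm clear between them to go astride the handle; on top an upright tab 14 thick (x) x 24 wide (y) x 36 mm high to hold it by; 50 mm high in all. Origin: centre, level with the legs' feet; z up, the handle runs along its y.
- clip_seat (a point): Middle of the underside of the clip's top plate, 9 mm above the legs' feet; rests on the handle's top when seated.
- tub_a: Squat grey lidded tub, 82 mm wide, 55 mm high; origin at the centre of its underside. Leave alone.
- tub_b: Another grey lidded tub, the same size; origin at the centre of its underside. Leave alone.
- scraper: Dough scraper lying flat, steel sheet 100 x 120 mm with a dark wooden grip 26 wide and 16 mm high along its -x side; origin at the centre underneath. Leave alone.
Mind the look-alikes: they are no part of the job. Leave any grey or turquoise look-alike of the clip alone.

How it is judged:
By the outcome, as a careful person would: the job done as asked, in the order asked, and still so for the second after the job is handed in, with the robot touching nothing.
It also fails if it takes over 72 s, if anything falls off the work surface, if the arm or the gripper's body presses on something with over 40 N, if the wrist force passes 120 N, or if a joint passes its speed limit or range.

## Working session

There is one attempt and no reset: what is moved stays moved. The work goes in short steps, Python scripts to look and compute and a tool call to move; the robot and the scene stay as the last step left them, time stands still between calls to the robot, and variables do not carry over. Pictures are saved under pics/ and viewed, and the job is handed in when it is done.

Besides the shell and the picture viewer there is one more tool, called after "Call:" by a JSON object that holds its "op" and its "data", one argument or row to a line. play_rows: Moves the arm, as the interface text tells. Its arguments: {"type":"object","properties":{"deltas":{"type":"array","items":{"type":"number"}}},"required":["deltas"]}

```bash
ls; mkdir -p pics; python3 - <<'E'
from station import r, eyes
import cv2,numpy as np
print(r.sense())
for n in("side","top"):
    c=eyes.capture(n); cv2.imwrite(f"pics/{n}0.png",c["img"])
    print({k:v for k,v in c.items() if k!="img"})
E
```

```text
pics
{'time_s': 0.0, 'joints': array([ 9.09064370e+01,  2.20899956e+01,  3.79816397e-01, -3.02014483e-02,
       -6.84097104e+01, -1.48166161e+01]), 'joint_velocities': array([ 0.01854425,  0.08480559,  0.02805943, -0.06147253, -0.00132623,
        0.05959851]), 'effort': array([-7.60538956e-05, -3.90659881e+01,  1.87401474e+01,  4.21971560e+00,
        1.10499712e-02, -1.87554238e-04]), 'tcp_pos': array([0.15008033, 0.60609576, 0.22146477]), 'ee_rot': array([[-9.70627032e-01, -4.56969031e-04, -2.40588770e-01],
       [ 2.40589196e-01, -2.09991201e-03, -9.70624762e-01],
       [-6.16697903e-05, -9.99997691e-01,  2.14817317e-03]]), 'wrist_force': array([ 0.54291736, -0.121901  , -0.45793902]), 'moment': array([ 0.00465381, -0.04168611,  0.02573802]), 'gripper_width': 1.0029253322664275}
{'vfov': 53.91069592667561, 'cx': 283.32077952598473, 'cy': 208.40389748730567, 'distortion': array([-0.03700967,  0.        ,  0.        ,  0.        ,  0.        ]), 'R': array([[ 0.98171403, -0.19020044, -0.00783313],
       [-0.12884339, -0.63360437, -0.76285312],
       [ 0.14013189,  0.74991285, -0.64652437]]), 't': array([-0.6068556 ,  0.16739467,  0.94810781])}
{'vfov': 53.247325686379014, 'cx': 279.7653404539581, 'cy': 210.48553250615902, 'distortion': array([0.00963684, 0.        , 0.        , 0.        , 0.        ]), 'R': array([[ 0.02181498, -0.99959155, -0.01846167],
       [-0.99031729, -0.01907295, -0.13750593],
       [ 0.13709765,  0.0212826 , -0.99032888]]), 't': array([0.00867458, 0.61534793, 0.90383244])}
```

View pics/side0.png

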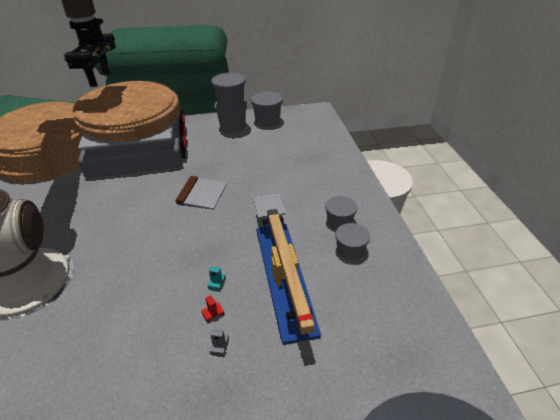

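View pics/top0.png

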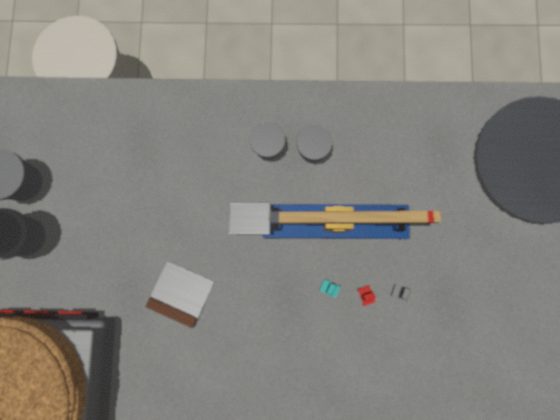

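```bash
cat > h.py <<'E'
import numpy as np,cv2
from station import r,eyes
def K(c):
    f=c["img"].shape[0]/2/np.tan(np.radians(c["vfov"]/2))
    return np.array([[f,0,c["cx"]],[0,f,c["cy"]],[0,0,1.]])
def plane(c,uv,z):
    uv=np.array(uv,float).reshape(-1,1,2)
    n=cv2.undistortPoints(uv,K(c),c["distortion"]).reshape(-1,2)
    d=np.c_[n,np.ones(len(n))]@c["R"]; o=-c["R"].T@c["t"]
    return o+d*((z-o[2])/d[:,2])[:,None]
def proj(c,X):
    return cv2.projectPoints(np.array(X,float).reshape(-1,1,3),cv2.Rodrigues(c["R"])[0],c["t"],K(c),c["distortion"])[0].reshape(-1,2)
def tri(c1,p1,c2,p2):
    A=[];b=[]
    P=[]
    for c,p in((c1,p1),(c2,p2)):
        n=cv2.undistortPoints(np.array(p,float).reshape(1,1,2),K(c),c["distortion"]).ravel(); 
        P.append((np.c_[c["R"],c["t"]],n))
    X=cv2.triangulatePoints(P[0][0],P[1][0],P[0][1].reshape(2,1),P[1][1].reshape(2,1)).ravel()
    return X[:3]/X[3]
def hsv(c): return cv2.cvtColor(c["img"],cv2.COLOR_BGR2HSV)
def crop(c,x0,y0,x1,y1,s,name): cv2.imwrite(name,cv2.resize(c["img"][y0:y1,x0:x1],None,fx=s,fy=s,interpolation=cv2.INTER_CUBIC))
def mask(c,lo,hi): return cv2.inRange(hsv(c),np.array(lo),np.array(hi))
def comps(m,amin=8):
    n,l,s,ce=cv2.connectedComponentsWithStats(m)
    return [(s[i].tolist(),ce[i].round(2).tolist(),i) for i in range(1,n) if s[i][4]>=amin],l
E
python3 - <<'E'
from h import *
T=eyes.capture("top");S=eyes.capture("side")
crop(T,220,190,450,310,3.4,"pics/t1.png");crop(S,190,180,350,350,3.5,"pics/s1.png")
for nm,c in(("T",T),("S",S)):
  h=hsv(c)
  for k,lo,hi in(("blue",(105,120,40),(130,255,255)),("red",(0,200,100),(6,255,255)),("brass",(20,150,120),(30,255,255)),("wood",(10,80,120),(19,220,255))):
    print(nm,k,comps(mask(c,lo,hi))[0])
E
```

```text
T blue [([274, 205, 51, 5, 235], [299.75, 206.91], 1), ([354, 205, 54, 5, 205], [379.5, 207.35], 2), ([264, 225, 145, 13, 1420], [341.83, 231.56], 3)]
T red []
T brass []
T wood [([279, 211, 149, 13, 1614], [354.2, 216.92], 3), ([433, 211, 7, 12, 72], [436.12, 216.08], 4), ([0, 318, 78, 102, 6122], [32.04, 375.67], 9)]
S blue [([282, 223, 10, 20, 70], [286.66, 233.3], 1), ([257, 224, 63, 120, 1921], [282.78, 294.38], 2)]
S red [([183, 136, 2, 8, 11], [183.73, 139.09], 3), ([207, 297, 8, 9, 48], [210.02, 300.88], 4), ([216, 304, 7, 10, 45], [218.42, 308.93], 5), ([203, 308, 9, 12, 64], [206.83, 313.61], 6), ([299, 314, 12, 7, 46], [304.5, 316.91], 7)]
S brass []
S wood [([0, 81, 178, 69, 4671], [85.65, 113.37], 1), ([79, 86, 27, 14, 153], [92.64, 93.44], 2), ([75, 121, 49, 12, 117], [98.69, 129.26], 4), ([120, 123, 19, 5, 36], [129.25, 125.56], 5), ([71, 133, 8, 6, 25], [74.2, 135.2], 11), ([18, 148, 23, 5, 37], [30.54, 150.24], 12), ([0, 153, 30, 4, 63], [12.21, 155.02], 13), ([0, 171, 28, 4, 67], [12.58, 172.9], 16), ([269, 214, 41, 102, 1233], [289.2, 265.66], 18), ([272, 247, 8, 20, 93], [275.02, 257.04], 19), ([300, 319, 14, 9, 93], [306.52, 322.96], 20)]
```

View pics/t1.png

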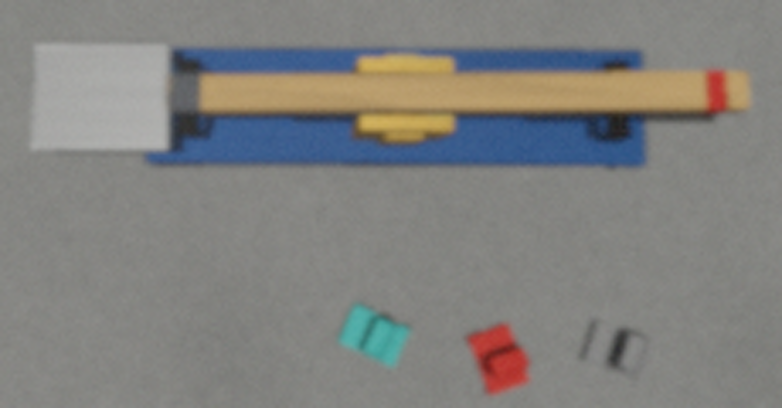

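View pics/s1.png

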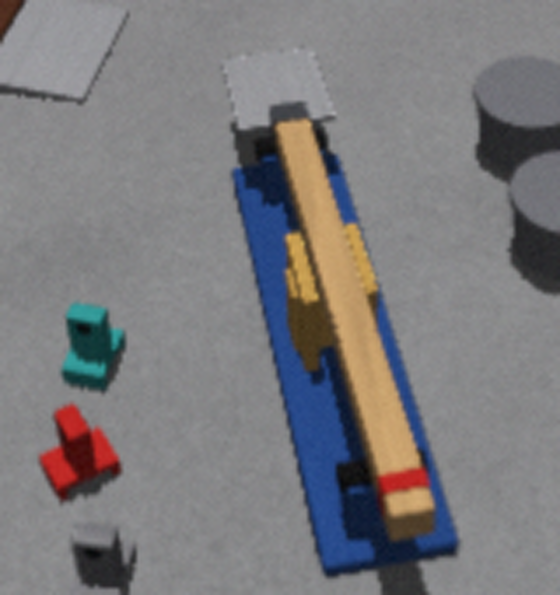

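```bash
python3 - <<'E'
from h import *
T=eyes.capture("top");S=eyes.capture("side")
print("cam",-T["R"].T@T["t"],-S["R"].T@S["t"])
img=T["img"].astype(int)
# stand near edge: blue->gray transition per column, subpixel by B-R
d=(img[:,:,0]-img[:,:,2]).astype(float)
def cross(v,th,up):
    # first crossing index
    for i in range(len(v)-1):
        if (v[i]-th)*(v[i+1]-th)<=0 and v[i]!=v[i+1]: return i+(th-v[i])/(v[i+1]-v[i])
print(d[225:245,300], d[232,400:420], d[232,255:275])
near=[(u,232+cross(d[232:246,u],45,0)) for u in range(275,405,5)]
far=[(u,198+cross(d[198:208,u],45,0)) for u in range(285,405,5) if cross(d[198:208,u],45,0)]
rt=[(402+cross(d[v,402:418],45,0),v) for v in range(226,236)]
lf=[(258+cross(d[v,258:272],45,0),v) for v in range(230,236)]
for n,p in(("near",near),("far",far),("rt",rt),("lf",lf)):
    X=plane(T,p,0.012); print(n,len(p),X.mean(0),X.std(0)); 
    if n in("near","far"): print(" slope dx/dy",np.polyfit(X[:,1],X[:,0],1))
# handle edges: wood; R-B
w=(img[:,:,2]-img[:,:,0]).astype(float)
hn=[];hf=[]
for u in list(range(290,325,3))+list(range(360,420,3)):
    a=cross(w[205:217,u],30,0);b=cross(w[217:230,u],30,0)
    hf.append((u,205+a));hn.append((u,217+b))
for n,p in(("hf",hf),("hn",hn)):
    X=plane(T,p,0.088);print(n,X.mean(0),np.polyfit(X[:,1],X[:,0],1))
# clip red
h=hsv(T); m=((h[...,0]<8)|(h[...,0]>172))&(h[...,1]>120)&(h[...,2]>60); m=m.astype(np.uint8)*255
cs,l=comps(m)
for s,c,i in cs:
    if 340<c[0]<400 and 270<c[1]<320:
        print(s,c); pts=np.argwhere(l==i)[:,::-1]; print("rect",cv2.minAreaRect(plane(T,pts,0.014)[:,:2].astype(np.float32)*1000))
crop(T,350,275,390,315,14,"pics/t2.png");crop(S,195,285,235,335,12,"pics/s2.png")
crop(T,220,195,285,245,10,"pics/t3.png")
E
```

```text
cam [0.48528716 0.00117163 0.9798655 ] [ 0.48446621 -0.72036044  0.73591877]
[71. 82. 83. 82. 83. 79. 86. 83. 82. 85. 84. 78. 54. 17.  1. -4. -5. -3.
 -2. -5.] [78. 80. 76. 82. 84. 88. 85. 84. 69. 42. 11.  0. -1. -5. -3. -2. -2. -3.
 -3. -3.] [-1. -2. -3. -2. -2. -2. -1. -3. -2. -2. -1. -2. -2. -1.  3. 11. 24. 31.
 47. 67.]Traceback (most recent call last):
  File "<stdin>", line 15, in <module>
TypeError: unsupported operand type(s) for +: 'int' and 'NoneType'
```

```bash
cat >m1.py <<'E'
from h import *
T=eyes.capture("top");S=eyes.capture("side")
img=cv2.imread("pics/none") if 0 else T["img"].astype(int)
d=(img[:,:,0]-img[:,:,2]).astype(float)
def cross(v,th,off=0):
    for i in range(len(v)-1):
        if (v[i]-th)*(v[i+1]-th)<=0 and v[i]!=v[i+1]: return off+i+(th-v[i])/(v[i+1]-v[i])
    return np.nan
near=[(u,cross(d[232:246,u],42,232)) for u in range(275,405,5)]
far=[(u,cross(d[198:208,u],42,198)) for u in range(290,405,5)]
rt=[(cross(d[v,402:418],42,402),v) for v in range(226,236)]
lf=[(cross(d[v,258:276],42,258),v) for v in range(230,238)]
for n,p in(("near",near),("far",far),("rt",rt),("lf",lf)):
    p=np.array(p);p=p[~np.isnan(p).any(1)]
    X=plane(T,p,0.012); print(n,len(p),X.mean(0),X.std(0),X[[0,-1],:2].ravel()); 
    if n in("near","far"): print(" slope dx/dy",np.polyfit(X[:,1],X[:,0],1))
w=(img[:,:,2]-img[:,:,0]).astype(float)
hn=[];hf=[]
for u in list(range(290,325,3))+list(range(360,420,3)):
    hf.append((u,cross(w[205:217,u],30,205)));hn.append((u,cross(w[217:230,u],30,217)))
for n,p in(("hf",hf),("hn",hn)):
    p=np.array(p);p=p[~np.isnan(p).any(1)]
    X=plane(T,p,0.09);print(n,X.mean(0),np.polyfit(X[:,1],X[:,0],1))
h=hsv(T); m=((h[...,0]<8)|(h[...,0]>172))&(h[...,1]>120)&(h[...,2]>60); m=m.astype(np.uint8)*255
cs,l=comps(m)
for s,c,i in cs:
    if 340<c[0]<400 and 270<c[1]<320:
        print(s,c); pts=np.argwhere(l==i)[:,::-1]; print("rect",cv2.minAreaRect(plane(T,pts,0.014)[:,:2].astype(np.float32)*1000))
crop(T,350,275,390,315,14,"pics/t2.png");crop(S,195,285,235,335,12,"pics/s2.png")
crop(T,220,195,285,245,10,"pics/t3.png")
E
python3 m1.py
```

```text
near 26 [ 0.55968667 -0.11234356  0.012     ] [0.00331356 0.0862006  0.        ] [ 0.55625904  0.03162141  0.5602862  -0.25567659]
 slope dx/dy [-0.01459993  0.55804646]
far 19 [ 0.63643468 -0.13077686  0.012     ] [0.00113572 0.08448007 0.        ] [ 0.63480432 -0.00161537  0.63788245 -0.25703803]
 slope dx/dy [-0.01320335  0.63470799]
rt 10 [ 0.5783949  -0.27125951  0.012     ] [0.00654654 0.00518664 0.        ] [ 0.58869746 -0.26632906  0.56811687 -0.27643253]
lf 8 [0.56499132 0.04576288 0.012     ] [0.00550879 0.01029818 0.        ] [0.57333685 0.03505488 0.55664232 0.05710155]
hf [ 0.61055791 -0.14613035  0.09      ] [-0.03012935  0.6061551 ]
hn [ 0.58556045 -0.14602505  0.09      ] [-0.01998402  0.58264228]
[358, 286, 17, 20, 223] [366.44, 295.17]
rect ((430.8385009765625, -178.54531860351562), (39.61628341674805, 30.26384925842285), 19.811357498168945)
```

```bash
sleep 4
```

```text
(no output)
```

View pics/t2.png

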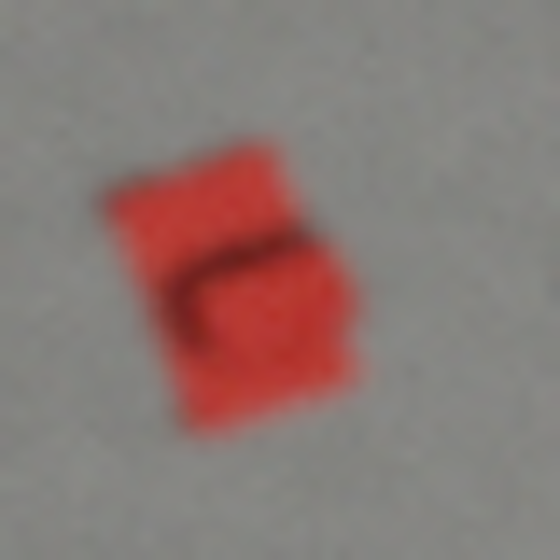

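View pics/s2.png

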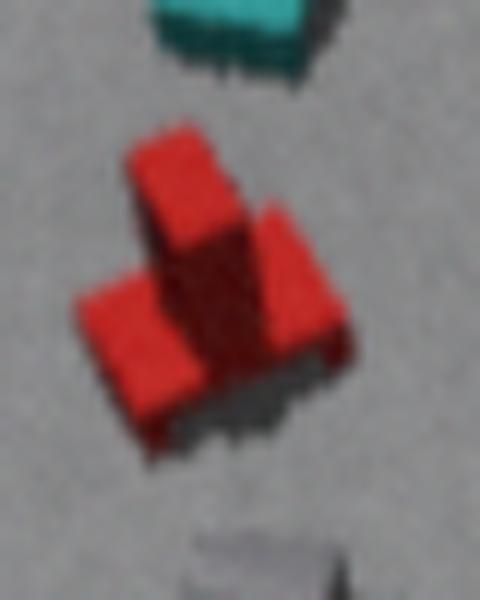

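View pics/t3.png

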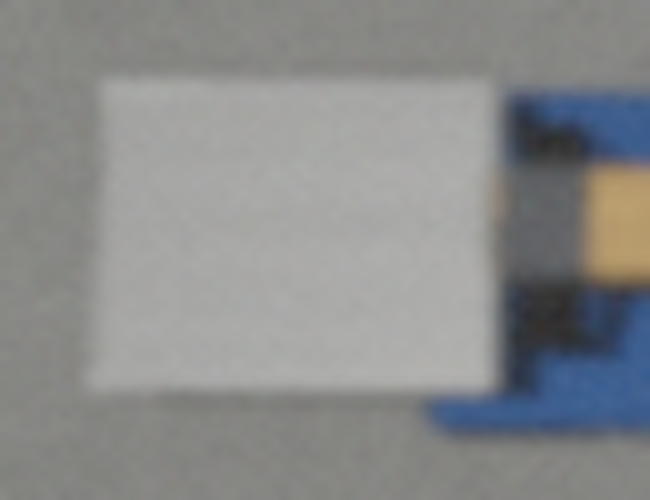

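```bash
cat >m2.py <<'E'
from h import *
T=eyes.capture("top");S=eyes.capture("side")
img=T["img"].astype(int)
def edges(v,th,off):
    return [off+i+(th-v[i])/(v[i+1]-v[i]) for i in range(len(v)-1) if (v[i]-th)*(v[i+1]-th)<=0 and v[i]!=v[i+1]]
d=(img[:,:,0]-img[:,:,2]).astype(float)
for v in (230,232,234,235,236,237): print(v,[ (round(e,2),plane(T,[e,v],.012)[0,:2].round(4).tolist()) for e in edges(d[v],42,0) if 255<e<420])
for v in (208,209,226,227,228): print("br",v,[ (round(e,2),plane(T,[e,v],.078)[0,:2].round(4).tolist()) for e in edges(-d[v],40,0) if 300<e<380])
g=img.sum(2)/3.
for v in range(205,234,4): print("bl",v,[ (round(e,2),plane(T,[e,v],.054)[0,:2].round(4).tolist()) for e in edges(g[v,222:240],148,222)])
print(g[215,222:240])
for u in (235,245,255,265): print("blx",[(round(e,2),plane(T,[u,e],.06)[0,:2].round(4).tolist()) for e in edges(g[196:242,u],148,196)])
c=np.array([(110,205),(275,145),(360,375),(195,430)])
print("clip",plane(T,(c+.5)/14-.5+[350,275],0.014)); 
c=(np.array([(130,160),(190,125),(250,215),(185,250)])+.5)/12-.5+[195,285]
q=plane(S,c,.05);print("tabtop side",q,q.mean(0))
c=(np.array([(80,302),(145,415),(345,315),(275,205)])+.5)/12-.5+[195,285]
q=plane(S,c,.014);print("plate side",q,q.mean(0))
E
python3 m2.py
```

```text
230 [(np.float64(273.83), [0.5733, 0.0347]), (np.float64(322.83), [0.5756, -0.0786]), (np.float64(350.81), [0.5769, -0.1431]), (np.float64(394.93), [0.579, -0.2444]), (np.float64(403.11), [0.5794, -0.2631]), (np.float64(408.94), [0.5796, -0.2764])]
232 [(np.float64(272.76), [0.5686, 0.0371]), (np.float64(330.64), [0.5714, -0.0967]), (np.float64(342.85), [0.5719, -0.1248]), (np.float64(408.97), [0.575, -0.2764])]
234 [(np.float64(269.81), [0.5639, 0.0438]), (np.float64(408.97), [0.5704, -0.2763])]
235 [(np.float64(263.11), [0.5612, 0.0593]), (np.float64(409.03), [0.5681, -0.2764])]
236 [(np.float64(262.9), [0.5589, 0.0597]), (np.float64(409.07), [0.5658, -0.2765])]
237 [(np.float64(264.2), [0.5567, 0.0566]), (np.float64(408.96), [0.5635, -0.2762])]
br 208 [(np.float64(324.85), [0.6175, -0.0772]), (np.float64(352.57), [0.6186, -0.1372])]
br 209 [(np.float64(324.55), [0.6153, -0.0766]), (np.float64(352.77), [0.6164, -0.1376])]
br 226 [(np.float64(324.35), [0.5782, -0.0764]), (np.float64(352.88), [0.5794, -0.1378])]
br 227 [(np.float64(324.28), [0.576, -0.0763]), (np.float64(352.81), [0.
[... 941 characters left out ...]
 (np.float64(233.52), [0.5604, 0.0744])]
blx [(np.float64(202.51), [0.6299, 0.0542]), (np.float64(233.49), [0.5609, 0.0523])]
clip [[ 0.44288144 -0.15741082  0.014     ]
 [ 0.45303714 -0.18399548  0.014     ]
 [ 0.41696171 -0.19728328  0.014     ]
 [ 0.40767784 -0.17084513  0.014     ]]
tabtop side [[ 0.42208084 -0.1720044   0.05      ]
 [ 0.43264489 -0.16648034  0.05      ]
 [ 0.44152113 -0.18755759  0.05      ]
 [ 0.43025109 -0.19269485  0.05      ]] [ 0.43162449 -0.17968429  0.05      ]
plate side [[ 0.40858762 -0.17263363  0.014     ]
 [ 0.41858175 -0.19844478  0.014     ]
 [ 0.45415497 -0.18434277  0.014     ]
 [ 0.44381313 -0.15825923  0.014     ]] [ 0.43128437 -0.1784201   0.014     ]
```

Call:
{"op": "play_rows", "data": {
  "deltas": [255,0,0,0,0.1313,255,0,0,0,0.1313,255,0,0,0,0.1313,255,0,0,0,0.1313,255,0,0,0,0.1313,255,0,0,0,0.1313,255,0,0,0,0.1313,255,0,0,0,0.1313,255,0,0,0,0.1313,255,0,0,0,0.1313]
}}

```text
time_s: 1.5
tcp_pos: [0.1502, 0.6066, 0.2226]
ee_rot: [[-0.01, -0.0, -1.0], [1.0, 0.0, -0.01], [0.0, -1.0, 0.0]]
wrist_force: [-0.3, 0.3, 0.6]
gripper_width: 0.172
```

Call:
{"op": "play_rows", "data": {
  "deltas": [255,-30,0,-30,0,255,-30,0,-30,0,255,-30,0,-30,0,255,-30,0,-30,0,255,-30,0,-30,0,255,-30,0,-30,0,255,-30,0,-30,0,255,-30,0,-30,0,255,-30,0,-30,0,255,-30,0,-30,0]
}}

```text
time_s: 2.5
tcp_pos: [0.4558, 0.3099, 0.2229]
ee_rot: [[-0.015, 0.0, -1.0], [1.0, 0.001, -0.015], [0.0, -1.0, -0.001]]
wrist_force: [0.7, 0.9, -0.2]
gripper_width: 0.006
```

```bash
cat >go.py <<'E'
import sys
from h import *
s=r.sense(); R=s["ee_rot"]; p=s["tcp_pos"]
print("t",s["time_s"],"p",p.round(4),"F",s["wrist_force"].round(2),"w",round(s["gripper_width"],3),"j",s["joints"].round(1))
print("tool z heading",np.degrees(np.arctan2(R[1,2],R[0,2])).round(2),"x head",np.degrees(np.arctan2(R[1,0],R[0,0])).round(2),"tilt",R[:,1].round(4))
if len(sys.argv)>3:
    g=np.array([float(a) for a in sys.argv[1:4]]); print("tool delta mm",(R.T@(g-p)*1000).round(1))
E
python3 go.py .5945 .170 .10
```

```text
t 2.5 p [0.4558 0.3099 0.2229] F [ 0.67  0.9  -0.25] w 0.006 j [ 51.1  14.8 -10.    0.  -65.1 -50.2]
tool z heading -179.12 x head 90.88 tilt [ 5.e-04  5.e-04 -1.e+00]
tool delta mm [-142.1  122.9 -136.5]
```

Call:
{"op": "play_rows", "data": {
  "deltas": [255,-28.4,0,-27.3,0,255,-28.4,0,-27.3,0,255,-28.4,0,-27.3,0,255,-28.4,0,-27.3,0,255,-28.4,0,-27.3,0,255,0,35,0,0,255,0,40,0,0,255,0,40,0,0,255,0,40,0,0,255,0,26,0,0]
}}

```text
time_s: 3.5
tcp_pos: [0.5919, 0.1704, 0.0386]
ee_rot: [[-0.014, -0.004, -1.0], [1.0, -0.002, -0.014], [-0.001, -1.0, 0.004]]
wrist_force: [0.6, -0.4, 0.6]
gripper_width: 0.006
```

```bash
python3 go.py .5945 .1425 .04; python3 - <<'E'
from h import *
T=eyes.capture("top");S=eyes.capture("side")
crop(T,200,180,460,310,3,"pics/t4.png");crop(S,190,150,350,350,3,"pics/s4.png")
E
```

```text
t 3.5 p [0.5919 0.1704 0.0386] F [ 0.6  -0.4   0.64] w 0.006 j [ 31.1  31.6 -13.   -0.  -45.5 -30.2]
tool z heading -179.18 x head 90.82 tilt [-0.0035 -0.0015 -1.    ]
tool delta mm [-28.   -1.4  -2.2]
```

View pics/t4.png

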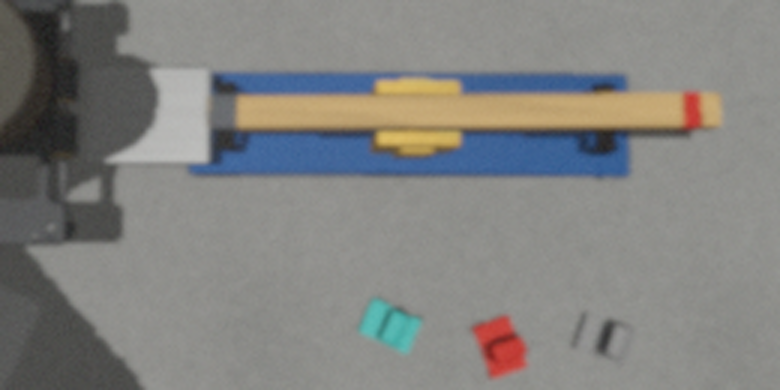

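View pics/s4.png

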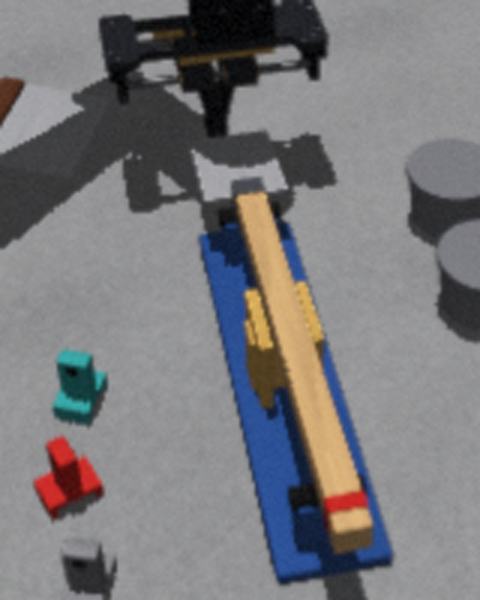

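Call:
{"op": "play_rows", "data": {
  "deltas": [255,-6,0,-1,0,255,-6,0,-1,0,255,-6,0,0,0,255,-5,0,0,0,255,-4,0,0,0,255,-4,0,0,0,255,-4,0,0,0,255,-4,0,0,0,255,-4,0,0,0,255,0,0,0,0]
}}

```text
time_s: 4.6
tcp_pos: [0.5981, 0.1299, 0.0433]
ee_rot: [[-0.016, 0.006, -1.0], [1.0, 0.003, -0.016], [0.003, -1.0, -0.006]]
wrist_force: [-0.1, 5.3, 4.6]
gripper_width: 0.008
```

```bash
cat >pad.py <<'E'
import sys
from h import *
s=r.sense();print("t",s["time_s"],s["tcp_pos"].round(4),"F",s["wrist_force"].round(1))
T=eyes.capture("top");S=eyes.capture("side")
n=sys.argv[1]
crop(S,200,150,350,350,3,f"pics/s_{n}.png")
img={}
def band(c,x0,x1,y0,y1):
    h=hsv(c); m=((h[...,0]<8)|(h[...,0]>172))&(h[...,1]>130)&(h[...,2]>60)
    w=np.zeros_like(m);w[y0:y1,x0:x1]=1
    v,u=np.nonzero(m&w); return (u.mean(),v.mean()),len(u)
a,na=band(T,390,520,200,235); b,nb=band(S,280,360,290,400)
X=tri(T,a,S,b); print("band px",np.round(a,2),na,np.round(b,2),nb,"3D",X.round(4), "stand y of band",round(X[1]+.107,4))
E
python3 pad.py p0
```

```text
t 4.6 [0.5981 0.1299 0.0433] F [-0.1  5.3  4.6]
band px [437.55 218.11] 55 [304.26 323.55] 86 3D [ 0.5967 -0.3088  0.1071] stand y of band -0.2018
```

Call:
{"op": "play_rows", "data": {
  "deltas": [255,-3,0,1,0,255,-3,0,1,0,255,-2,0,1,0,255,-2,0,0,0,255,0,0,0,0,255,5,0,0,0,255,5,0,0,0,255,0,0,0,0,255,0,0,0,0,255,0,0,0,0]
}}

```text
time_s: 5.7
tcp_pos: [0.5925, 0.1277, 0.0411]
ee_rot: [[-0.015, -0.001, -1.0], [1.0, -0.001, -0.015], [-0.001, -1.0, 0.001]]
wrist_force: [0.8, -0.5, -0.5]
gripper_width: 0.007
```

```bash
python3 pad.py p1
```

```text
t 5.7 [0.5925 0.1277 0.0411] F [ 0.8 -0.5 -0.5]
band px [441.95 214.91] 56 [309.04 327.5 ] 84 3D [ 0.6034 -0.3182  0.1067] stand y of band -0.2112
```

View pics/s_p1.png

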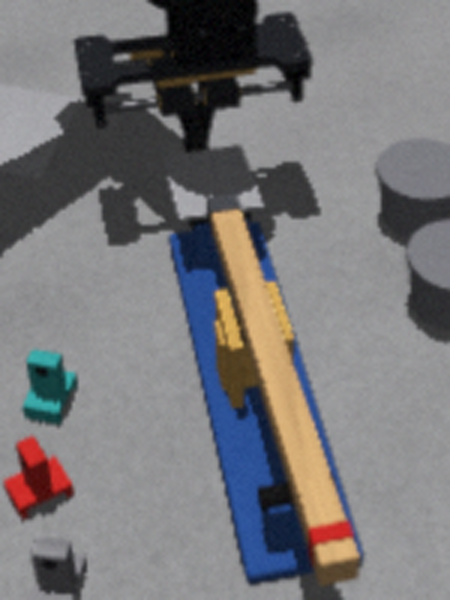

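Call:
{"op": "play_rows", "data": {
  "deltas": [255,-5,0,-1,0,255,-5,0,-1,0,255,-3,0,0,0,255,-3,0,0,0,255,-2,0,0,0,255,5,0,0,0,255,5,0,0,0,255,0,0,0,0,255,0,0,0,0,255,0,0,0,0]
}}

```text
time_s: 6.8
tcp_pos: [0.5948, 0.1201, 0.0414]
ee_rot: [[-0.015, -0.001, -1.0], [1.0, -0.0, -0.015], [-0.0, -1.0, 0.001]]
wrist_force: [-0.2, -0.6, -0.0]
gripper_width: 0.006
```

```bash
python3 pad.py p2
```

```text
t 6.8 [0.5948 0.1201 0.0414] F [-0.2 -0.6 -0. ]
band px [445.74 216.33] 54 [309.68 337.74] 97 3D [ 0.6021 -0.3306  0.0941] stand y of band -0.2236
```

Call:
{"op": "play_rows", "data": {
  "deltas": [255,2,0,0,0,255,0,0,0,0,255,0,0,0,0,255,0,0,0,0,255,0,0,0,0,255,0,0,0,0,255,0,0,0,0,255,0,0,0,0,255,0,0,0,0,255,0,0,0,0]
}}

```text
time_s: 7.9
tcp_pos: [0.595, 0.1223, 0.0415]
ee_rot: [[-0.015, -0.0, -1.0], [1.0, 0.0, -0.015], [0.0, -1.0, 0.0]]
wrist_force: [0.2, -0.3, 0.6]
gripper_width: 0.002
```

```bash
python3 pad.py p3
```

```text
t 7.9 [0.595  0.1223 0.0415] F [ 0.2 -0.3  0.6]
band px [444.93 216.5 ] 58 [309.7  338.63] 97 3D [ 0.6023 -0.3302  0.0906] stand y of band -0.2232
```

View pics/s_p3.png

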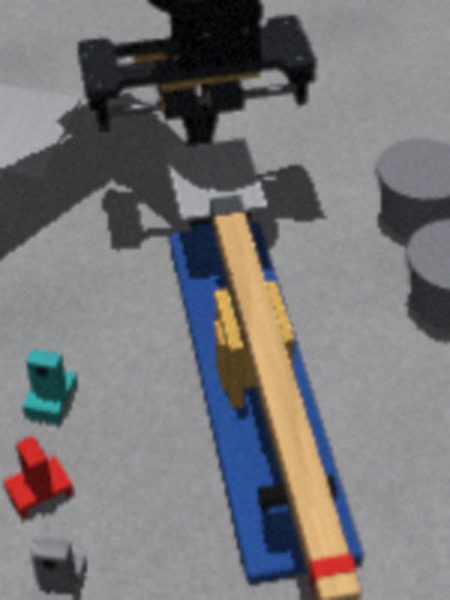

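Call:
{"op": "play_rows", "data": {
  "deltas": [255,-5,0,0,0,255,-5,0,0,0,255,-3,0,0,0,255,-2,0,0,0,255,-2,0,0,0,255,-2,0,0,0,255,-2,0,0,0,255,0,0,0,0,255,6,0,0,0,255,10,0,0,0]
}}

```text
time_s: 9.0
tcp_pos: [0.5947, 0.1168, 0.0413]
ee_rot: [[-0.014, -0.001, -1.0], [1.0, -0.001, -0.014], [-0.001, -1.0, 0.001]]
wrist_force: [0.4, 0.8, -1.0]
gripper_width: 0.008
```

Call:
{"op": "play_rows", "data": {
  "deltas": [255,10,0,0,0,255,10,0,0,0,255,10,0,0,0,255,0,0,0,0,255,0,0,0,0,255,0,0,0,0,255,0,0,0,0,255,0,0,0,0,255,0,0,0,0,255,0,0,0,0]
}}

```text
time_s: 10.0
tcp_pos: [0.5947, 0.1471, 0.0416]
ee_rot: [[-0.015, 0.0, -1.0], [1.0, -0.0, -0.015], [-0.0, -1.0, -0.0]]
wrist_force: [-0.0, -0.6, 0.1]
gripper_width: 0.005
```

```bash
python3 pad.py p4
```

```text
t 10.0 [0.5947 0.1471 0.0416] F [-0.  -0.6  0.1]
band px [449.4  217.04] 48 [310.77 344.8 ] 98 3D [ 0.6018 -0.3407  0.0876] stand y of band -0.2337
```

View pics/s_p4.png

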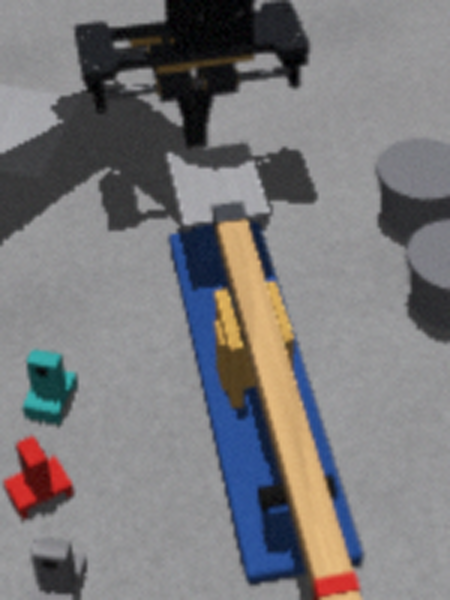

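Call:
{"op": "play_rows", "data": {
  "deltas": [120,4,0,0,0,120,0,-20,0,0,120,0,-30,0,0,120,0,-30,0,0,120,0,-30,0,0,120,0,-20,0,0,120,0,0,0,0,120,0,0,15,0,120,0,0,25,0,120,0,0,30,0]
}}

```text
time_s: 11.1
tcp_pos: [0.5236, 0.1501, 0.17]
ee_rot: [[-0.014, -0.002, -1.0], [1.0, -0.001, -0.014], [-0.001, -1.0, 0.002]]
wrist_force: [-0.4, -0.1, 0.1]
gripper_width: 0.527
```

```bash
python3 pad.py p5; python3 go.py .431 -.178 .12; python3 - <<'E'
from h import *
T=eyes.capture("top");crop(T,200,180,460,310,3,"pics/t5.png")
E
```

```text
t 11.1 [0.5236 0.1501 0.17  ] F [-0.4 -0.1  0.1]
band px [449.35 217.14] 49 [310.87 344.88] 97 3D [ 0.6018 -0.3407  0.0873] stand y of band -0.2337
t 11.2 p [0.5209 0.1495 0.1704] F [1.21 0.26 0.07] w 0.529 j [ 33.1  16.7 -15.5  -0.1 -58.1 -32.2]
tool z heading -179.1 x head 90.9 tilt [-0.004 -0.001 -1.   ]
tool delta mm [-326.    51.1   94.8]
```

View pics/t5.png

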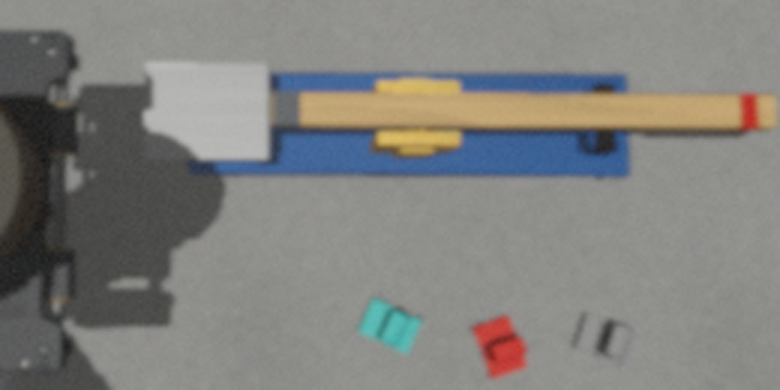

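Call:
{"op": "play_rows", "data": {
  "deltas": [120,-40.8,0,11.9,0,120,-40.8,0,11.9,0,120,-40.8,0,11.9,0,120,-40.8,0,11.9,0,120,-40.8,0,11.9,0,120,-40.8,0,11.9,0,120,-40.8,0,11.9,0,120,-40.8,0,11.9,0,120,0,0,0,-0.14,120,0,0,0,-0.14]
}}

```text
time_s: 12.25
tcp_pos: [0.4344, -0.1792, 0.171]
ee_rot: [[-0.293, -0.001, -0.956], [0.956, -0.0, -0.293], [0.0, -1.0, 0.001]]
wrist_force: [-0.1, -0.1, -0.4]
gripper_width: 0.526
```

Call:
{"op": "play_rows", "data": {
  "deltas": [120,0,0,0,-0.06,120,0,20,0,0,120,0,20,0,0,120,0,10,0,0,120,0,0,0,0,120,0,0,0,0,120,0,0,0,0,120,0,0,0,0,120,0,0,0,0,120,0,0,0,0]
}}

```text
time_s: 13.25
tcp_pos: [0.4345, -0.1776, 0.1219]
ee_rot: [[-0.348, 0.001, -0.938], [0.938, -0.0, -0.348], [-0.0, -1.0, -0.001]]
wrist_force: [-0.4, -0.2, 0.7]
gripper_width: 0.529
```

```bash
python3 go.py .431 -.178 .018
```

```text
t 13.25 p [ 0.4345 -0.1776  0.1219] F [-0.36 -0.18  0.66] w 0.529 j [ -2.3  13.1 -29.    0.  -47.9  22.7]
tool z heading -159.66 x head 110.34 tilt [ 9.e-04 -0.e+00 -1.e+00]
tool delta mm [  0.8 103.9   3.5]
```

Call:
{"op": "play_rows", "data": {
  "deltas": [120,0.8,0,3.4,0,120,0,20,0,0,120,0,20,0,0,120,0,15,0,0,120,0,10,0,0,120,0,10,0,0,120,0,10,0,0,120,0,10,0,0,120,0,7,0,0,120,0,0,0,0]
}}

```text
time_s: 14.25
tcp_pos: [0.4302, -0.178, 0.0186]
ee_rot: [[-0.348, -0.002, -0.938], [0.938, 0.0, -0.348], [0.001, -1.0, 0.002]]
wrist_force: [0.0, 0.1, -0.4]
gripper_width: 0.528
```

```bash
python3 go.py .431 -.178 .018; python3 - <<'E'
from h import *
S=eyes.capture("side");crop(S,150,220,290,360,4,"pics/s6.png")
E
```

```text
t 14.25 p [ 0.4302 -0.178   0.0186] F [ 0.    0.09 -0.45] w 0.528 j [ -2.4  22.4 -35.7  -0.  -32.   22.7]
tool z heading -159.66 x head 110.34 tilt [-2.1e-03  2.0e-04 -1.0e+00]
tool delta mm [-0.3  0.6 -0.7]
```

View pics/s6.png

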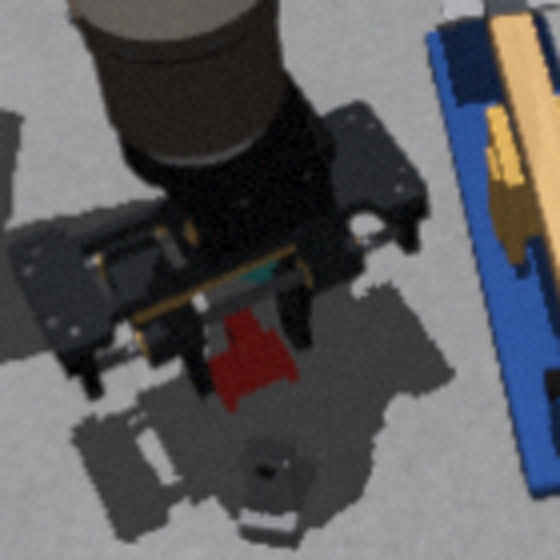

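Call:
{"op": "play_rows", "data": {
  "deltas": [255,0,0,0,0,255,0,0,0,0,255,0,0,0,0,255,0,0,0,0,255,0,0,0,0,255,0,0,0,0,255,0,-5,0,0,255,0,-10,0,0,255,0,-20,0,0,255,0,-30,0,0]
}}

```text
time_s: 15.3
tcp_pos: [0.4297, -0.1779, 0.0848]
ee_rot: [[-0.347, -0.003, -0.938], [0.938, 0.0, -0.347], [0.001, -1.0, 0.003]]
wrist_force: [-0.5, -0.0, 0.3]
gripper_width: 0.161
```

Call:
{"op": "play_rows", "data": {
  "deltas": [255,0,-30,0,0,255,0,-30,0,0,255,0,-20,0,0,255,0,0,0,0.114,255,0,0,0,0.114,255,0,0,0,0.112,255,0,0,0,0,255,0,0,0,0,255,0,0,0,0,255,0,0,0,0]
}}

```text
time_s: 16.3
tcp_pos: [0.4308, -0.178, 0.1646]
ee_rot: [[-0.016, -0.0, -1.0], [1.0, -0.0, -0.016], [-0.0, -1.0, 0.0]]
wrist_force: [1.0, 0.2, 0.7]
gripper_width: 0.159
```

```bash
python3 go.py .597 -.107 .165; python3 - <<'E'
from h import *
S=eyes.capture("side");crop(S,150,180,330,350,4,"pics/s7.png")
T=eyes.capture("top");crop(T,200,180,460,310,3,"pics/t7.png")
E
```

```text
t 16.3 p [ 0.4308 -0.178   0.1646] F [0.95 0.19 0.65] w 0.159 j [ -2.4   9.7 -26.    0.  -54.3   3.3]
tool z heading -179.08 x head 90.92 tilt [-0. -0. -1.]
tool delta mm [  68.3   -0.4 -167.3]
```

View pics/s7.png

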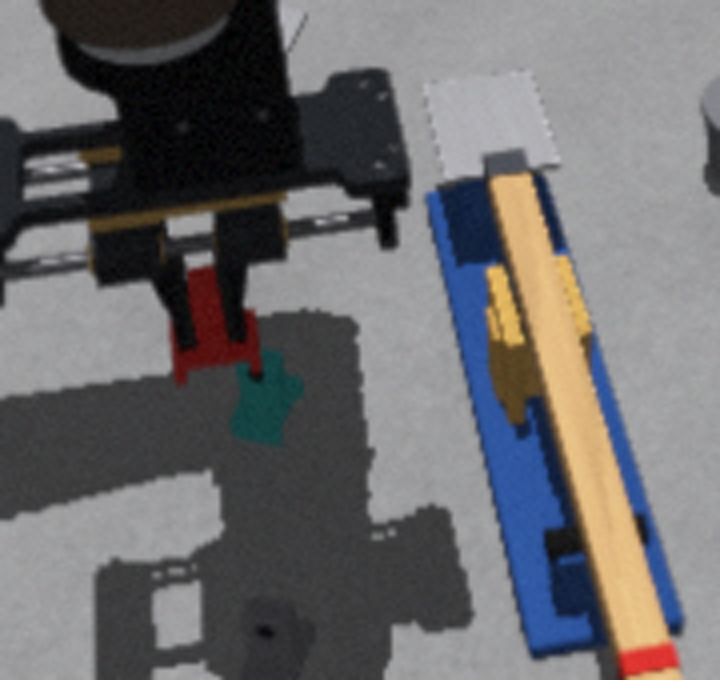

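View pics/t7.png

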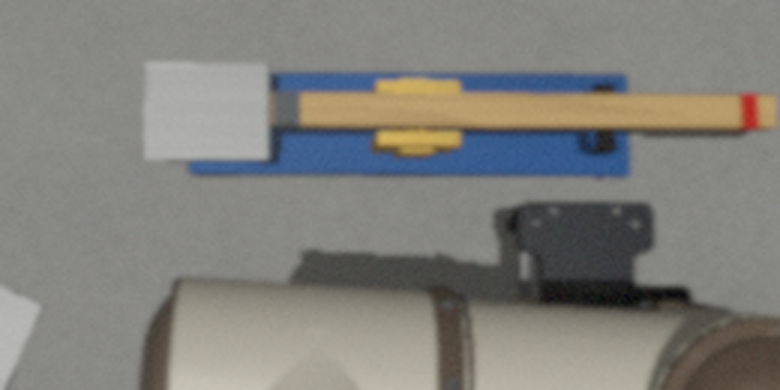

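```bash
cat > m3.py <<'E'
from h import *
T=eyes.capture("top");S=eyes.capture("side")
S0=S
c=(np.array([(172,343),(256,310)])+.5)/4-.5+[150,180]
print("plate near top corners @.160",plane(S,c,.160))
c=(np.array([(182,383),(262,347)])+.5)/4-.5+[150,180]
print("feet near corners @.146",plane(S,c,.146))
crop(S,180,235,225,285,12,"pics/s8.png")
img=T["img"].astype(int)
def edges(v,th,off):
    return [off+i+(th-v[i])/(v[i+1]-v[i]) for i in range(len(v)-1) if (v[i]-th)*(v[i+1]-th)<=0 and v[i]!=v[i+1]]
g=img.sum(2)/3.
for v in (206,212,218,224,230): print("bl end@.0725",[ (round(e,2),plane(T,[e,v],.0735)[0,:2].round(4).tolist()) for e in edges(g[v,240:258],148,240)])
w=(img[:,:,2]-img[:,:,0]).astype(float)
P=[]
for u in list(range(305,322,2))+list(range(358,420,4)):
    a=edges(w[200:216,u],30,200);b=edges(w[217:235,u],30,217)
    if a and b:
        P.append([plane(T,[u,a[-1]],.092)[0],plane(T,[u,b[0]],.092)[0]])
P=np.array(P);mid=P.mean(1)
print("width",(P[:,0]-P[:,1])[:,0].mean()); k=np.polyfit(mid[:,1],mid[:,0],1);print("handle line",k,"x at ridge",np.polyval(k,-.107), "resid",(mid[:,0]-np.polyval(k,mid[:,1])).std())
E
python3 m3.py
```

```text
plate near top corners @.160 [[ 0.41243276 -0.17986617  0.16      ]
 [ 0.45231875 -0.16649312  0.16      ]]
feet near corners @.146 [[ 0.41460613 -0.19280738  0.146     ]
 [ 0.45279794 -0.17766162  0.146     ]]
bl end@.0725 [(np.float64(247.67), [0.6193, 0.0912])]
bl end@.0725 [(np.float64(247.59), [0.6061, 0.0909])]
bl end@.0725 [(np.float64(247.0), [0.5928, 0.0918]), (np.float64(247.0), [0.5928, 0.0918])]
bl end@.0725 [(np.float64(247.05), [0.5797, 0.0913])]
bl end@.0725 [(np.float64(247.36), [0.5666, 0.0901])]
width 0.025040776528489878
handle line [-0.01634248  0.59606602] x at ridge 0.5978146603438101 resid 0.00022801414959112447
```

View pics/s8.png

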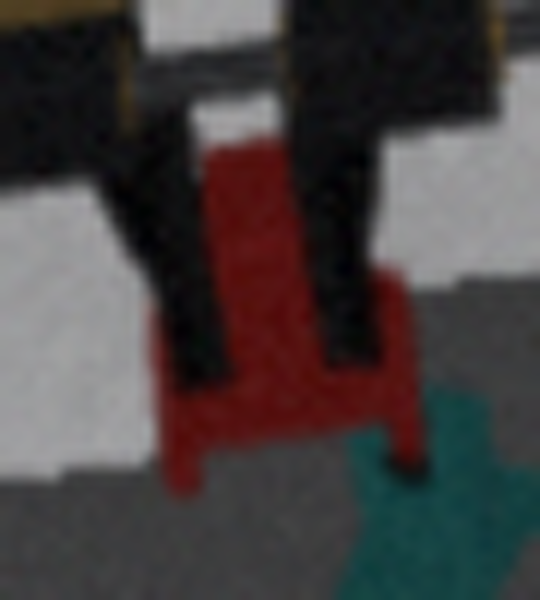

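```bash
python3 - <<'E'
from h import *
S=eyes.capture("side")
for z in(.144,.146,.148):
  c=(np.array([(168,497),(203,493),(392,480),(430,474)])+.5)/12-.5+[180,235]
  print(z,plane(S,c,z)[:,:2].round(4).tolist())
E
```

```text
0.144 [[0.4114, -0.1919], [0.4168, -0.1921], [0.4459, -0.1952], [0.4519, -0.1951]]
0.146 [[0.4117, -0.1937], [0.417, -0.1939], [0.4461, -0.197], [0.452, -0.1969]]
0.148 [[0.4119, -0.1955], [0.4173, -0.1957], [0.4462, -0.1987], [0.4521, -0.1987]]
```

Call:
{"op": "play_rows", "data": {
  "deltas": [255,11.5,0,-27.9,0,255,11.5,0,-27.9,0,255,11.5,0,-27.9,0,255,11.6,0,-27.9,0,255,11.6,0,-27.9,0,255,11.6,0,-27.8,0,255,0,0,0,0,255,0,10,0,0,255,0,15,0,0,255,0,15,0,0]
}}

```text
time_s: 17.55
tcp_pos: [0.5957, -0.1066, 0.1235]
ee_rot: [[-0.014, -0.001, -1.0], [1.0, 0.0, -0.014], [0.0, -1.0, 0.001]]
wrist_force: [0.5, 0.6, 1.2]
gripper_width: 0.162
```

Call:
{"op": "play_rows", "data": {
  "deltas": [255,0,0,0,0,255,0,0,0,0,255,0,0,0,0,255,0,0,0,0,255,0,0,0,0,255,0,0,0,0,255,0,0,0,0,255,0,0,0,0,255,0,0,0,0,255,0,0,0,0]
}}

```text
time_s: 18.55
tcp_pos: [0.5971, -0.1062, 0.1245]
ee_rot: [[-0.015, -0.0, -1.0], [1.0, 0.0, -0.015], [0.0, -1.0, 0.0]]
wrist_force: [0.6, 0.4, -1.0]
gripper_width: 0.16
```

```bash
python3 go.py .597 -.106 .102; python3 - <<'E'
from h import *
S=eyes.capture("side");crop(S,250,200,330,300,6,"pics/s9.png")
T=eyes.capture("top");crop(T,200,180,460,310,3,"pics/t9.png")
E
```

```text
t 18.55 p [ 0.5971 -0.1062  0.1245] F [ 0.56  0.36 -1.02] w 0.16 j [  5.2  25.   -9.9  -0.  -55.1  -4.3]
tool z heading -179.14 x head 90.86 tilt [-1.e-04  0.e+00 -1.e+00]
tool delta mm [ 0.2 22.5  0.1]
```

View pics/s9.png

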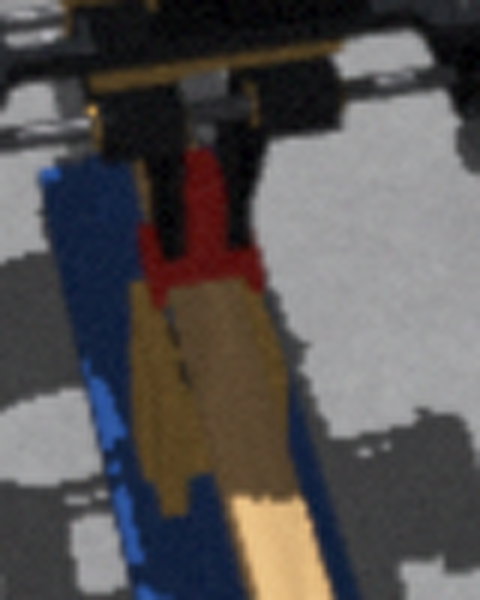

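```bash
python3 - <<'E'
from h import *
S=eyes.capture("side");crop(S,265,225,300,260,16,"pics/s10.png")
c=(np.array([(152,306),(167,302),(250,288),(266,290)])+.5)/6-.5+[250,200]
print(plane(S,c,.106)[:,:2].round(4).tolist())
# handle edges at row below clip
c=(np.array([(180,330),(255,330),(212,470),(288,470)])+.5)/6-.5+[250,200]
print(plane(S,c,.092)[:,:2].round(4).tolist())
E
```

```text
[[0.5775, -0.1211], [0.583, -0.1202], [0.613, -0.1193], [0.6184, -0.1214]]
[[0.5873, -0.1214], [0.6134, -0.1266], [0.586, -0.1867], [0.611, -0.1917]]
```

View pics/s10.png

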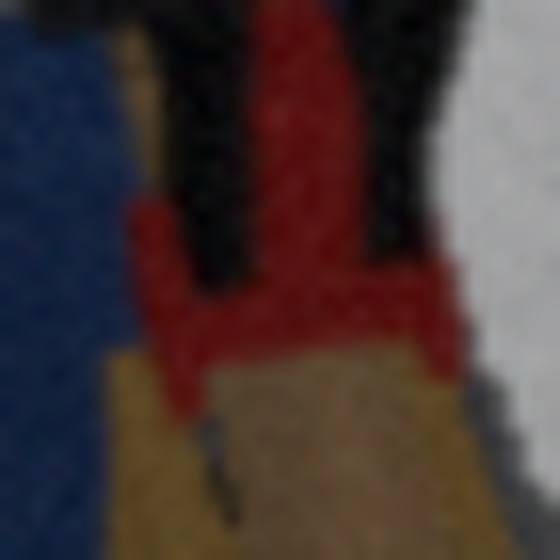

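Call:
{"op": "play_rows", "data": {
  "deltas": [255,0,3,-0.5,0,255,0,3,0,0,255,0,3,0,0,255,0,3,0,0,255,0,3,0,0,255,0,2,0,0,255,0,2,0,0,255,0,1,0,0,255,0,0,0,0,255,0,0,0,0]
}}

```text
time_s: 19.7
tcp_pos: [0.5977, -0.1062, 0.1046]
ee_rot: [[-0.015, 0.0, -1.0], [1.0, -0.0, -0.015], [-0.0, -1.0, -0.0]]
wrist_force: [-0.3, 0.4, 0.6]
gripper_width: 0.152
```

```bash
python3 go.py .597 -.106 .102; python3 - <<'E'
from h import *
S=eyes.capture("side");crop(S,250,200,330,300,6,"pics/s11.png")
E
```

```text
t 19.7 p [ 0.5977 -0.1062  0.1046] F [-0.34  0.45  0.56] w 0.152 j [  5.2  26.3 -11.1   0.  -52.6  -4.3]
tool z heading -179.14 x head 90.86 tilt [ 2.e-04 -0.e+00 -1.e+00]
tool delta mm [0.2 2.6 0.7]
```

View pics/s11.png

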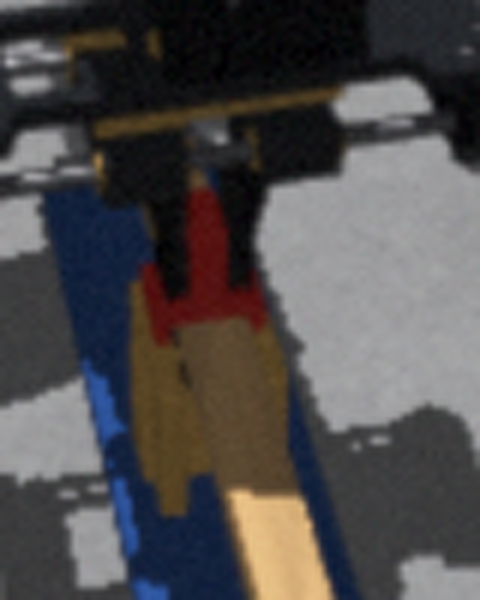

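Call:
{"op": "play_rows", "data": {
  "deltas": [255,0,1,0,0,255,0,0.5,0,0,255,0,0.5,0,0,255,0,0,0,0,255,0,0,0,0,255,0,0,0,0,255,0,0,0,0,255,0,0,0,0,255,0,0,0,0,255,0,0,0,0]
}}

```text
time_s: 20.75
tcp_pos: [0.5976, -0.1061, 0.1026]
ee_rot: [[-0.015, 0.0, -1.0], [1.0, 0.0, -0.015], [0.0, -1.0, -0.0]]
wrist_force: [-1.2, 0.7, 1.8]
gripper_width: 0.158
```

```bash
python3 go.py .597 -.106 .102; python3 pad.py p6
```

```text
t 20.75 p [ 0.5976 -0.1061  0.1026] F [-1.25  0.67  1.83] w 0.158 j [  5.2  26.4 -11.2  -0.  -52.4  -4.3]
tool z heading -179.14 x head 90.86 tilt [ 1.e-04  1.e-04 -1.e+00]
tool delta mm [0.2 0.6 0.6]
t 20.75 [ 0.5976 -0.1061  0.1026] F [-1.2  0.7  1.8]
band px [449.6  217.08] 50 [310.88 344.38] 97 3D [ 0.6017 -0.3407  0.0888] stand y of band -0.2337
```

Call:
{"op": "play_rows", "data": {
  "deltas": [190,0,0,0,0,170,0,0,0,0,150,0,0,0,0,130,0,0,0,0,130,0,0,0,0,130,0,0,0,0,130,0,-5,0,0,130,0,-10,0,0,130,0,-20,0,0,130,0,-30,0,0]
}}

```text
time_s: 21.85
tcp_pos: [0.5967, -0.1062, 0.1675]
ee_rot: [[-0.015, -0.003, -1.0], [1.0, 0.0, -0.015], [0.0, -1.0, 0.003]]
wrist_force: [0.3, -0.2, 0.4]
gripper_width: 0.492
```

Call:
{"op": "play_rows", "data": {
  "deltas": [130,0,-30,0,0,130,0,-10,0,0,130,0,0,20,0,130,0,0,30,0,130,0,0,40,0,130,0,0,40,0,130,0,0,40,0,130,0,0,20,0,130,0,0,0,0,130,0,0,0,0]
}}

```text
time_s: 22.85
tcp_pos: [0.408, -0.109, 0.2082]
ee_rot: [[-0.015, 0.002, -1.0], [1.0, 0.0, -0.015], [-0.0, -1.0, -0.002]]
wrist_force: [0.0, 0.8, -0.0]
gripper_width: 0.487
```

```bash
python3 go.py; python3 pad.py p7; python3 - <<'E'
from h import *
S=eyes.capture("side");crop(S,230,190,350,350,3.7,"pics/s12.png");crop(S,260,215,310,265,12,"pics/s13.png")
T=eyes.capture("top");crop(T,220,180,480,310,3,"pics/t12.png");crop(T,315,195,365,240,12,"pics/t13.png")
E
```

```text
t 22.85 p [ 0.408  -0.109   0.2082] F [ 0.03  0.79 -0.01] w 0.487 j [  7.3   2.5 -27.4   0.  -60.   -6.4]
tool z heading -179.12 x head 90.88 tilt [ 0.0018  0.     -1.    ]
t 22.85 [ 0.408  -0.109   0.2082] F [ 0.   0.8 -0. ]
band px [449.34 216.91] 47 [310.81 344.79] 96 3D [ 0.6019 -0.3406  0.0874] stand y of band -0.2336
```

View pics/s12.png

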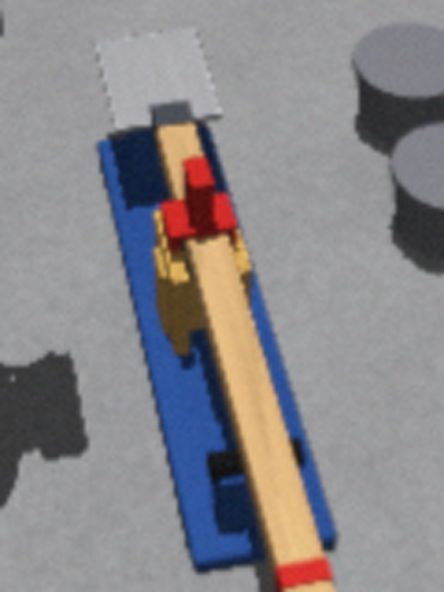

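View pics/s13.png

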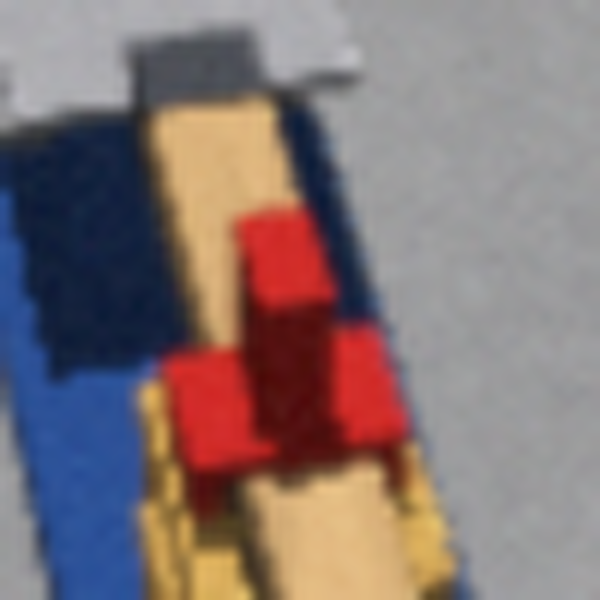

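View pics/t13.png

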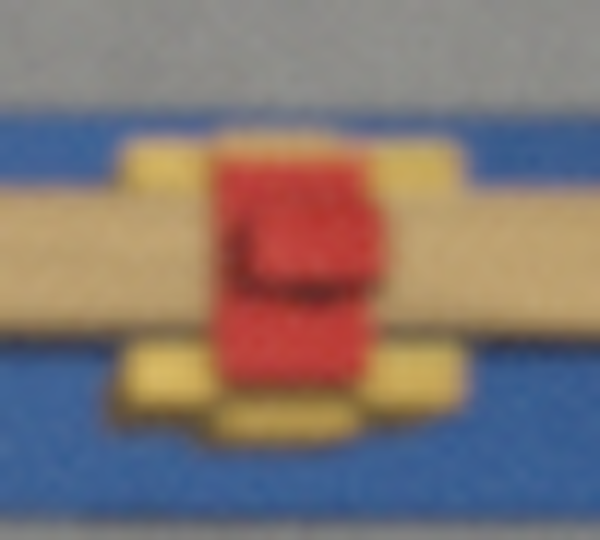

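View pics/t12.png

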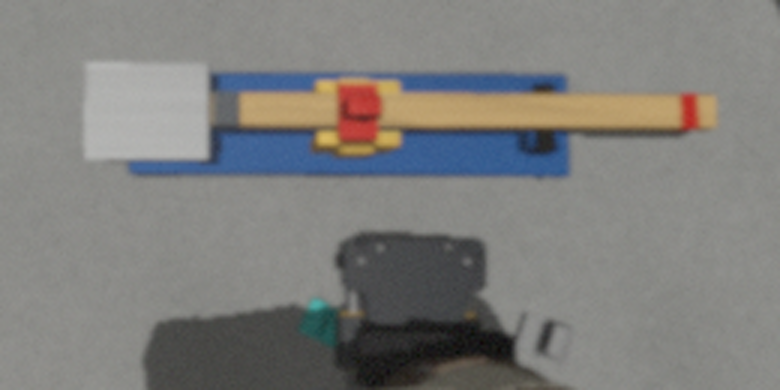

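```bash
python3 - <<'E'
from h import *
T=eyes.capture("top");S=eyes.capture("side")
a=(np.array([239,110.])+.5)/3-.5+[220,180]; b=(np.array([211,100.])+.5)/12-.5+[260,215]
F=tri(T,a,S,b);print("ferrule",F)
c=(np.array([(168,362),(380,322),(408,440),(195,472)])+.5)/12-.5+[260,215]
q=plane(S,c,.097);print("plate side",q.round(4),q.mean(0))
c=(np.array([(218,158),(368,158),(366,385),(216,385)])+.5)/12-.5+[315,195]
q=plane(T,c,.097);print("plate top",q.mean(0))
c=(np.array([(120,165),(465,165),(465,380),(120,380)])+.5)/12-.5+[315,195]
print("cheeks top",plane(T,c,.078).mean(0))
crop(S,225,190,300,240,9,"pics/s14.png");crop(S,290,325,340,375,10,"pics/s15.png")
E
```

```text
ferrule [ 0.59822387 -0.02187159  0.09218419]
plate side [[ 0.579  -0.0946  0.097 ]
 [ 0.6186 -0.0922  0.097 ]
 [ 0.6175 -0.1222  0.097 ]
 [ 0.579  -0.1224  0.097 ]] [ 0.59851234 -0.10786909  0.097     ]
plate top [ 0.59570274 -0.10531655  0.097     ]
cheeks top [ 0.59789234 -0.10767856  0.078     ]
```

View pics/s15.png

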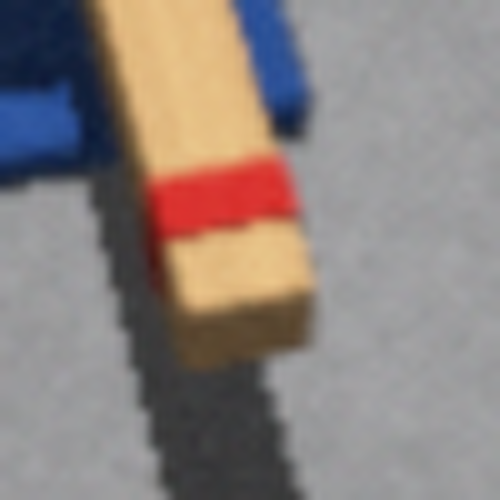

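View pics/s14.png

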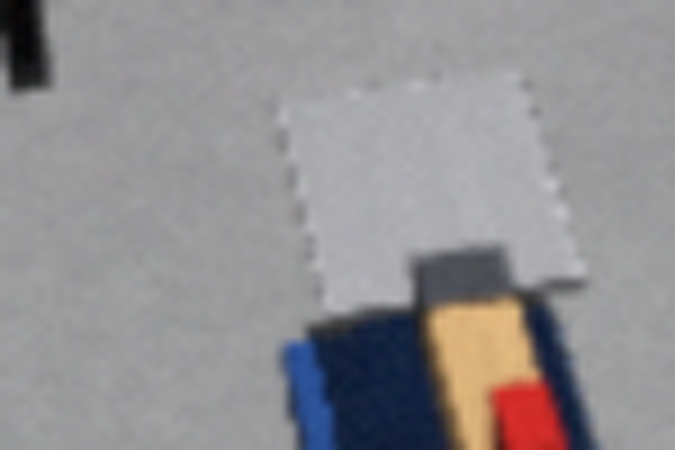

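```bash
python3 pad.py p8; python3 -c "
from station import r
print(r.finish_job())"
```

```text
t 23.15 [ 0.4082 -0.109   0.2072] F [-0.1  0.2  0.6]
band px [449.4  217.02] 48 [310.88 344.77] 95 3D [ 0.6019 -0.3407  0.0876] stand y of band -0.2337
the job is handed in; nothing more can be done
None
```

The paddle is balanced on the ridge with the red clip astride the handle above it, and I handed the job in at about 23 s of the 72 s allowed.

**Balancing:** I pushed the blade edge gently in small steps, backing off to let it settle after each. The blade was still down after about 25 mm and came up level at about 33 mm. I then pushed it a little further, to about 42 mm in all, to centre it. That should put the centre of mass within about 5 mm of the ridge's middle, on a flat of ±12 mm.

**Clip:** I gripped it by the tab, lowered it over the handle with 1–2 N of contact, released it and moved the arm clear.

**Last checks:**
- **Stability:** The paddle's red band was in the same place before seating the clip, after release and just before hand-in, to within about 0.2 mm, so the paddle is holding still.
- **Level:** The far handle end measured about 88 mm high and the blade side 92 mm. I put that down to the band's side face skewing the first reading. The tilt is within about 0.01 rad, which is my measuring error.
- **Clip position:** The two cameras disagree slightly. The side view puts the clip within 0.5 mm of the ridge's middle, and the top view about 2 mm towards the blade. The calibration is good to about 2 mm.

I did not touch the tubs, the scraper or the look-alike clips.

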